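# Clear the porcelain drying rack into its trays

### The job

Clear the drying rack: lay the two porcelain pestles flat inside the wide green tray and the porcelain scoop flat inside the narrow green tray, setting them down rather than dropping them. Push the wide tray home into the corner of the aluminium fence, square and flush against both sides. Leave the wash bottle, the beaker and the well plate where they are.

Things in the scene. Friction and masses are not known exactly. Their poses are not given: they have to be found in the camera images.
- pestle_a: White porcelain pestle, 130 mm long: round handle 20 mm in diameter ending in an egg-shaped bulb 30 mm in diameter; about 120 g. Starts in one of the rack's three lanes, head up, handle rising at 30 degrees away from the robot. Origin: on the handle's axis at the place to grip; +x to the head; handle from x = -52 to +42 mm, head from there to +78 mm.
- pestle_b: White porcelain pestle, 130 mm long: round handle 20 mm in diameter ending in an egg-shaped bulb 30 mm in diameter; about 120 g. Starts in one of the rack's three lanes, head up, handle rising at 30 degrees away from the robot. Origin: on the handle's axis at the place to grip; +x to the head; handle from x = -52 to +42 mm, head from there to +78 mm.
- scoop: White porcelain scoop, 130 mm long: round 20 mm handle, then an open-fronted pan 38 mm wide, from 10 mm below the axis to 8 above; about 90 g. Starts in one of the rack's three lanes, head up, handle rising at 30 degrees away from the robot. Origin: on the handle's axis at the place to grip; +x to the head; handle from x = -52 to +42 mm, head from there to +78 mm.
- pestle_a_head (a point): Far end of the pestle_a's head, on the axis, 78 mm from its origin.
- pestle_a_tail (a point): Free end of the pestle_a's handle, on the axis, 52 mm from its origin.
- pestle_b_head (a point): Far end of the pestle_b's head, on the axis, 78 mm from its origin.
- pestle_b_tail (a point): Free end of the pestle_b's handle, on the axis, 52 mm from its origin.
- scoop_head (a point): Far end of the scoop's head, on the axis, 78 mm from its origin.
- scoop_tail (a point): Free end of the scoop's handle, on the axis, 52 mm from its origin.
- rack: Steel drying rack, fixed, 250 mm wide (y), 150 mm deep (x), sloping up at 30 degrees towards its +x, away from the robot. Origin: centre of its underside. Grip points of the three lanes: y = -65, 0, +65 mm, x = 0, z = 85 mm. Handles rest on cross rails 36 mm below and 34 mm above that point along the slope, between pins reaching up to the handle's axis; in between they hang free.
- rack_bar (a point): Middle of the rack's carrying handle: a round steel bar of 14 mm diameter along the rack's y, above the porcelain, 24 mm beyond the grip points and 150 mm above them, on posts at y = +-122 mm. It bars a gripper coming straight down: come in, and lift out by some 80 mm, at right angles to the slope, the tool leaning 30 degrees.
- fence: L-shaped aluminium fence corner, fixed to the bench, 25 mm high, 6 mm thick. Its inner faces lie at its own x = +100 mm (facing -x) and y = +70 mm (facing -y). Origin: on the bench, where the wide tray's origin comes when it is home in the corner, its axes along the fence's.
- wide_tray: Loose dark green plastic tray, 200 (x) x 140 (y) x 40 mm high, walls and floor 5 mm thick, about 0.5 kg. Origin: centre of its underside. It starts 30 to 60 mm short of the fence corner on both sides and askew.
- narrow_tray: Loose dark green plastic tray, 200 (x) x 110 (y) x 40 mm high, walls and floor 5 mm thick, about 0.5 kg, standing on the other side of the rack. Origin: centre of its underside.
- wash_bottle: White wash bottle, 68 mm diameter, 170 mm tall, loose. Bystander. Origin: centre of its underside.
- beaker: Clear plastic beaker, 72 mm diameter, 90 mm tall, loose. Bystander. Origin: centre of its underside.
- microplate: Flat grey and white lidded well plate, 86 x 127 x 15 mm, lying on the bench between robot and rack, loose. Bystander. Origin: centre of its underside.

How it is judged (in metres and radians):
At the end, for the whole second after the job is handed in: Pestles wholly in the wide tray, scoop wholly in the narrow one: both axis ends within the walls, under 47 mm above the tray underside. Trays flat on the bench (narrow within 0.05 rad); wide tray within 4 mm of flush with both fence sides, within 0.03 rad of square. All at rest (x of pestle_a_head in the frame of wide_tray between -0.096 and 0.096 m and y of pestle_a_head in the frame of wide_tray between -0.066 and 0.066 m and z of each of pestle_a_head, pestle_a_tail, pestle_b_head, pestle_b_tail in the frame of wide_tray below 0.047 m and x of pestle_a_tail in the frame of wide_tray between -0.096 and 0.096 m and y of pestle_a_tail in the frame of wide_tray between -0.066 and 0.066 m and linear speed of each of pestle_a, pestle_b, scoop below 0.02 m/s and x of pestle_b_head in the frame of wide_tray between -0.096 and 0.096 m and y of pestle_b_head in the frame of wide_tray between -0.066 and 0.066 m and x of pestle_b_tail in the frame of wide_tray between -0.096 and 0.096 m and y of pestle_b_tail in the frame of wide_tray between -0.066 and 0.066 m and x of scoop_head in the frame of narrow_tray between -0.096 and 0.096 m and y of scoop_head in the frame of narrow_tray between -0.051 and 0.051 m and z of each of scoop_head, scoop_tail in the frame of narrow_tray below 0.047 m and x of scoop_tail in the frame of narrow_tray between -0.096 and 0.096 m and y of scoop_tail in the frame of narrow_tray between -0.051 and 0.051 m and x of wide_tray in the frame of fence between -0.004 and 0.004 m and y of wide_tray in the frame of fence between -0.004 and 0.004 m and z of wide_tray in the frame of fence below 0.004 m and angle between the x axis of wide_tray and the x axis of fence, either way round below 0.03 rad and angle between wide_tray's own z axis and vertical below 0.03 rad and angle between narrow_tray's own z axis and vertical below 0.05 rad and height (world z) of narrow_tray below 0.01 m and linear speed of each of wide_tray, narrow_tray below 0.01 m/s); the robot touches nothing.
It fails at once if a pestle or the scoop is dropped (falls freely from more than about 3 cm) ((linear speed of pestle_a above 0.8 m/s and contact force between pestle_a and anything else below 0.02 N) or (linear speed of pestle_b above 0.8 m/s and contact force between pestle_b and anything else below 0.02 N) or (linear speed of scoop above 0.8 m/s and contact force between scoop and anything else below 0.02 N)).
It fails at once if the wash_bottle is shifted by more than 2 cm or tipped over (distance of wash_bottle from where it was at the start of the episode above 0.02 m or angle between wash_bottle's own z axis and vertical above 0.3 rad).
It fails at once if the beaker is shifted by more than 2 cm or tipped over (distance of beaker from where it was at the start of the episode above 0.02 m or angle between beaker's own z axis and vertical above 0.3 rad).
It fails at once if the microplate is shifted by more than 2 cm or tipped over (distance of microplate from where it was at the start of the episode above 0.02 m or angle between microplate's own z axis and vertical above 0.3 rad).
It also fails if it takes over 72 s, if anything falls off the work surface, if the arm or the gripper's body presses on something with over 40 N, if the wrist force passes 120 N, or if a joint passes its speed limit or range.

### The arm

A 7-joint arm with a two-finger parallel gripper is mounted at the origin on the work surface. World frame = base frame: x ahead of the robot, y to its left, z up, the work surface at z = 0. Lengths are in mm, angles in degrees, forces in N, time in s.
With the tool pointing down it reaches from about 425 to 875 mm from the base axis. Payload 4.7 kg.
Tool frame: the origin (TCP) lies midway between the tips of the shut fingers; the grasp point (between the pads) lies 19 mm behind it (env.grip_depth is the distance from the TCP to the grasp point, in mm); y points along the fingers, x is the direction in which the jaws open and shut, and the axes are right-handed (so a half turn about y gives the same grasp; the last joint's range is limited). The gripper opens to 85 mm and grips with 20 to 120 N. Pads are 22 mm wide; open, the fingers measure 114 mm over their backs; the gripper's body (76 mm by 85 mm) begins 54 mm behind the grasp point. The pads swing forward as they close: fully open they stand 13 mm farther back than shut.
Start: joints at [65.094, 18.392, -4.016, 83.108, 1.295, 78.541, -3.26], TCP at [282.009, -585.658, 231.349] pointing down, gripper open.
Joint ranges: [-163.93, 163.93], [-17.29, 119.83], [-79.2, 71.16], [3.27, 140.29], [-89.18, 269.18], [5.43, 117.66], [-154.24, 154.24]. Speed limits (degrees/s): [147.25, 147.25, 180, 180, 180, 180, 180].

### API

Orientations are given as a 3x3 rotation matrix whose columns are the frame's x, y, z axes.
In Python, from bench import telemetry, get_image, env gives the robot as it stands.
- The arm moves only by the shell command python3 -m pendant 'ROWS'. ROWS is JSON, a list of rows, each a list of 3 entries, a list of its own where there are three numbers: the opening, from 0 (shut) to 1 (fully open), then the shift along the tool's x, y, z in mm, then the turn about the tool's y in rad. In form: [[fingers, [dx, dy, dz], turn], ...]. A call has exactly 10 rows; each row is the pose to reach, as a shift and turn from the pose commanded when the call began, along the tool's axes at that moment; what a row does not reach only later rows make up. A row lasts 1/10 s, in which the tool goes at most 50 mm and 8.59 degrees, less where a joint would pass 70% of its speed; a pose out of reach is approached as far as the arm can. A call with a gripper value outside its range is refused whole. The fingers move at their own pace and stop on an object; the grip force is fixed at half the most. Time passes only in rows, so rows that repeat a pose let the fingers close, or fill a call up. It gives the time, the measured TCP pose, the force and the opening at its end, in the units of the state.
- telemetry.get_obs(): the state, without advancing time (a new reading comes with each control period).
- get_image(name): name is "scene" or "top" or "wrist"; returns a dict with "pixels" (400x640x3 uint8, red, green, blue), "vfov" (degrees; the focal length in pixels is half the picture's height over the tangent of half this angle, whatever the lens; pixels are square), "cx", "cy" (the principal point, pixels), "view" (4x4, takes a point from world to camera coordinates). Camera axes: x right, y down, z forward; pixel columns grow to the right and rows downward; lengths in mm; the calibration is good to about 2 mm. A picture is of the moment at which its call begins. There is no depth.
- env.close_job(): hands the job in, once; it reports no verdict.
The state is a dict: "time": time; "q": joint angles; "qd": joint speeds; "joint_torque": joint torques, N m; "eef_pos": TCP position; "eef_rot": TCP orientation; "contact_force": force on the tool from outside, world axes, zero at the start; "moment": the same for the moment, N m; "grip_width": opening from 0.0 (shut) to 1.0 (fully open).
Only numpy, scipy, OpenCV 4.12 (cv2) and the standard library are available. Lean on these libraries where they do the work, as an engineer would, in place of code of your own. Each camera call takes 0.05 s, during which the arm holds its last target. There are 200 camera calls.

## Working session

There is one attempt and no reset: what is moved stays moved. The work goes in short steps, Python scripts to look and compute and a shell command to move; the robot and the scene stay as the last step left them, time stands still between calls to the robot, and variables do not carry over. Pictures are saved under pics/ and viewed, about 8 in all and at most 12, crops included, and the job is handed in when it is done.

```bash
mkdir -p pics; ls; python3 - <<'E'
from bench import telemetry,get_image,env
import cv2,numpy as np
o=telemetry.get_obs(); print(o, env.grip_depth)
for n in ["scene","top"]:
    g=get_image(n); np.savez(f"pics/{n}0.npz",**g); cv2.imwrite(f"pics/{n}0.png",g["pixels"][...,::-1])
    print(n,g["vfov"],g["cx"],g["cy"],np.round(g["view"],4).tolist())
E
```

```text
pics
{'time': 0.0, 'q': array([65.09363941, 18.43780982, -4.01833993, 83.1744801 ,  1.29333937,
       78.5412878 , -3.25775545]), 'qd': array([-0.11561342,  0.0973643 ,  0.0164331 , -0.03615402,  0.04328362,
        0.04227263,  0.03002119]), 'joint_torque': array([-6.34003500e-04, -4.93582678e+01, -3.82433999e-01, -3.14334154e+01,
        1.30203820e-02,  1.14107746e-02,  1.28415022e-05]), 'eef_pos': array([ 281.78154581, -585.14907455,  230.24174057]), 'eef_rot': array([[ 4.33983445e-01, -8.72606535e-04,  9.00920423e-01],
       [-9.00918858e-01,  1.67993394e-03,  4.33984318e-01],
       [-1.89218435e-03, -9.99998208e-01, -5.70841638e-05]]), 'contact_force': array([ 0.46679924,  0.27316524, -0.38673659]), 'moment': array([-0.05611676, -0.00543938, -0.00174459]), 'grip_width': 1.002452196777391} 18.700000000000003
scene 52.05552362063511 316.731963008281 193.71692977078925 [[-0.1084, 0.9941, -0.0003, 80.7082], [0.7984, 0.0868, -0.5959, -379.0109], [-0.5923, -0.0648, -0.8031, 1419.0144], [0.0, 0.0, 0.0, 1.0]]
top 51.47117997565765 316.33378035763104 200.7569536488126 [[-0.0189, -0.9993, -0.0312, 16.5831], [-0.9968, 0.0213, -0.0772, 578.785], [0.0778, 0.0296, -0.9965, 1123.2713], [0.0, 0.0, 0.0, 1.0]]
```

View pics/top0.png

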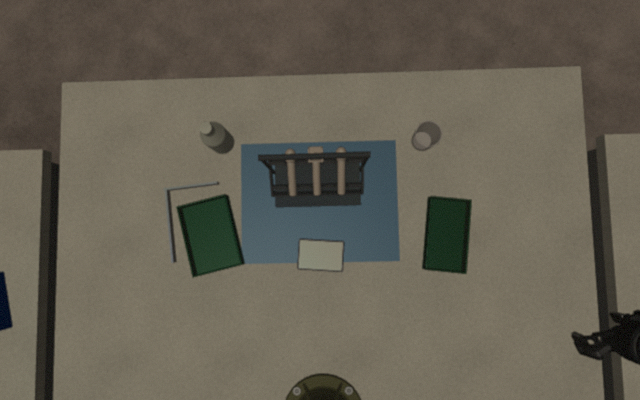

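View pics/scene0.png

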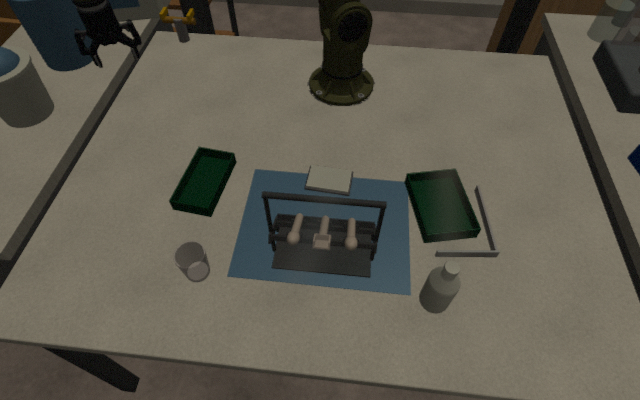

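Scoop is in the middle lane (x≈316 px, top view) and the pestles are in the outer lanes. The wide tray is on the left at about (211,235), with the fence corner at (169,190). The narrow tray is on the right at about (447,235). I'll enlarge these regions for corner readings.

```bash
python3 - <<'E'
import cv2,numpy as np
a=cv2.imread("pics/top0.png"); a=cv2.convertScaleAbs(a,alpha=1.8)
L=cv2.resize(a[130:285,160:260],None,fx=3.8,fy=3.8,interpolation=cv2.INTER_CUBIC)
M=cv2.resize(a[130:285,400:490],None,fx=3.8,fy=3.8,interpolation=cv2.INTER_CUBIC)
cv2.imwrite("pics/c1.png",np.hstack([L,M]))
R=cv2.resize(a[135:280,250:385],None,fx=4,fy=4,interpolation=cv2.INTER_CUBIC)
cv2.imwrite("pics/c2.png",R)
E
```

```text
(no output)
```

View pics/c1.png

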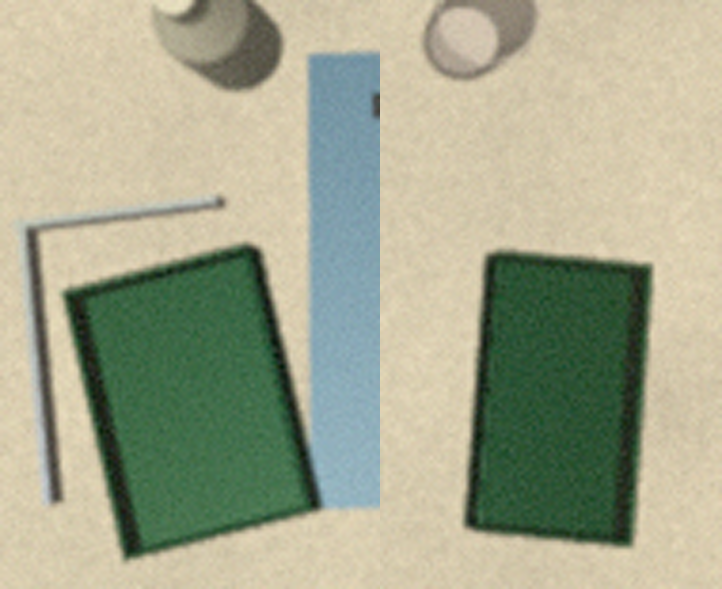

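View pics/c2.png

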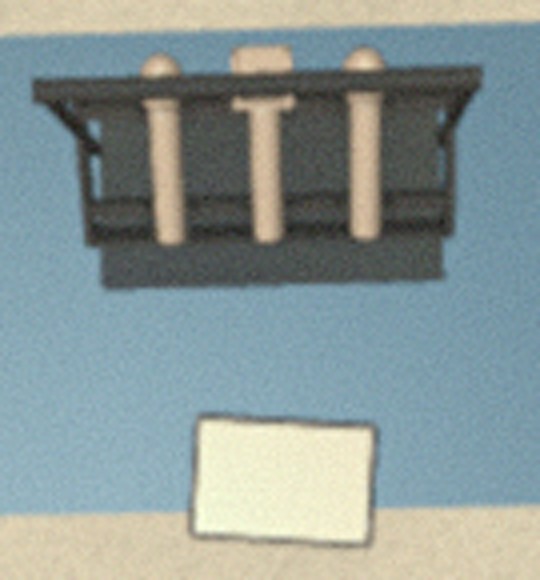

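Corners and edges of the trays, fence, rack and plate read clearly (crop pixels go into the fit below). I'll fit the poses by least squares.

```bash
cat > h.py <<'E'
import numpy as np,cv2
from scipy.optimize import least_squares
def proj(g,P):
    f=200/np.tan(np.radians(float(g["vfov"]))/2); c=np.atleast_2d(P)@g["view"][:3,:3].T+g["view"][:3,3]
    return np.c_[f*c[:,0]/c[:,2]+g["cx"],f*c[:,1]/c[:,2]+g["cy"]]
def ray(g,uv,z):
    f=200/np.tan(np.radians(float(g["vfov"]))/2);R=g["view"][:3,:3];o=-R.T@g["view"][:3,3]
    d=R.T@np.array([(uv[0]-g["cx"])/f,(uv[1]-g["cy"])/f,1]); return o+d*(z-o[2])/d[2]
def place(p,M):
    c,s=np.cos(p[2]),np.sin(p[2]); M=np.atleast_2d(np.array(M,float)); return np.c_[M[:,0]*c-M[:,1]*s+p[0],M[:,0]*s+M[:,1]*c+p[1],M[:,2]]
def fit(g,uv,M,p0):
    r=least_squares(lambda p:(proj(g,place(p,M))-uv).ravel(),p0,x_scale=[10,10,.1]); return r.x,np.abs(r.fun).max()
E
python3 - <<'E'
from h import *
g=np.load("pics/top0.npz")
def box(hx,hy,z): return [[hx,hy,z],[hx,-hy,z],[-hx,-hy,z],[-hx,hy,z]]
A=lambda l,x,y,s:np.array(l)/s+[x,y]
def show(n,r): print(n,np.round(r[0][:2],1),np.degrees(r[0][2]).round(2),"res",r[1].round(2))
show("wide",fit(g,A([(66,293),(252,247),(320,507),(126,556)],160,130,3.8),box(100,70,40),[500,250,0]))
show("narrow",fit(g,A([(488,254),(652,266),(632,545),(467,527)],300,130,3.8),box(100,55,40),[500,-250,0]))
F=A([(33,232),(221,205),(50,500)],160,130,3.8)
W=[ray(g,u,25) for u in F];print("fence inner corner, ends",np.round(W,1).tolist())
d=W[1]-W[0];e=W[0]-W[2];print("yaw",np.degrees(np.arctan2(-d[0]*-1,-d[1]*1)),np.degrees(np.arctan2(e[1],e[0])))
show("rack",fit(g,A([(35,90),(481,78),(170,241),(267,241),(366,238)],250,135,4),[[24,125,235],[24,-125,235],[-45,65,59],[-45,0,59],[-45,-65,59]],[600,0,0]))
show("plate",fit(g,A([(202,413),(376,425),(370,545),(191,535)],250,135,4),box(43,63.5,15),[500,0,0]))
for n,u in dict(bottle=(160+178/3.8,130+3/3.8),beak=(400+88/3.8,130+37/3.8)).items(): print(n,ray(g,u,170 if n=="bottle" else 90).round())
E
```

```text
wide [489.8 295.4] 13.58 res 1.69
narrow [ 479.7 -344.5] -6.64 res 1.34
fence inner corner, ends [[614.8, 416.7, 25.0], [631.6, 277.5, 25.0], [419.2, 402.5, 25.0]]
yaw 6.88617961540349 4.1504490635193925
rack [638.3   1.7] -0.02 res 1.02
plate [430.1  -5.3] -4.73 res 1.31
bottle [746. 266. 170.]
beak [ 727. -279.   90.]
```

```bash
cat >> h.py <<'E'
def go(*targets):
    """each target: x,y,z,azimuth(deg) of tool z axis -> shift & turn in the current tool frame"""
    from bench import telemetry
    o=telemetry.get_obs();R=o["eef_rot"];p=o["eef_pos"];az=np.degrees(np.arctan2(R[1,2],R[0,2]))
    print("t",round(o["time"],2),"pos",p.round(1),"az",az.round(2),"F",o["contact_force"].round(1),"grip",round(o["grip_width"],3),"tilt",R[2].round(3))
    for t in targets:
        print(t,(R.T@(np.array(t[:3])-p)).round(1), round(np.radians((az-t[3]+180)%360-180),3))
E
python3 - <<'E'
from h import *
go((480,-60,260,103.6),(395,272.5,230,103.6))
E
```

```text
t 0.1 pos [ 281.8 -585.2  230.3] az 25.72 F [-1.7 -0.7 -0.8] grip 0.999 tilt [-0.002 -1.    -0.   ]
(480, -60, 260, 103.6) [-387.2  -29.1  406.5] -1.359
(395, 272.5, 230, 103.6) [-723.6    1.5  474.2] -1.359
```

```bash
python3 -m pendant '[[1,[-387,-30,406],-1.36],[1,[-387,-30,406],-1.36],[1,[-387,-30,406],-1.36],[1,[-387,-30,406],-1.36],[1,[-387,-30,406],-1.36],[1,[-387,-30,406],-1.36],[1,[-387,-30,406],-1.36],[1,[-387,-30,406],-1.36],[1,[-450,-30,430],-1.36],[1,[-500,-30,440],-1.36]]'; python3 -c "
from h import *
go((395,272.5,250,103.6))"
```

```text
time: 1.1
eef_pos: [440.8, -111.5, 256.0]
eef_rot: [[0.971, 0.0, -0.239], [0.239, 0.0, 0.971], [0.0, -1.0, -0.0]]
contact_force: [1.0, 0.9, 0.2]
grip_width: 1.001
t 1.1 pos [ 440.8 -111.5  256. ] az 103.86 F [1.  0.9 0.2] grip 1.001 tilt [ 0. -1. -0.]
(395, 272.5, 250, 103.6) [ 47.5   6.  383.8] 0.004
```

```bash
python3 -m pendant '[[1,[25,0,50],0],[1,[50,0,100],0],[1,[65,0,150],0],[1,[75,0,200],0],[1,[75,0,250],0],[1,[65,4,300],0],[1,[55,6,350],0],[1,[47,6,384],0],[1,[47,6,384],0],[1,[47,6,384],0]]'; python3 - <<'E'
from h import *
from bench import get_image
g=get_image("wrist");np.savez("pics/w1.npz",**g);cv2.imwrite("pics/w1.png",cv2.convertScaleAbs(g["pixels"][...,::-1],alpha=1.8));print(g["vfov"],g["view"].round(3).tolist())
go((395,272.5,15,103.6))
E
```

```text
time: 2.1
eef_pos: [394.7, 271.5, 249.9]
eef_rot: [[0.971, 0.0, -0.239], [0.239, -0.001, 0.971], [-0.0, -1.0, -0.001]]
contact_force: [0.1, -1.1, -1.4]
grip_width: 1.001
59.56095747370922 [[0.971, 0.24, -0.0, -449.739], [0.228, -0.925, 0.303, 116.312], [0.072, -0.294, -0.953, 448.981], [0.0, 0.0, 0.0, 1.0]]
t 2.15 pos [395.7 270.  249.8] az 103.65 F [ 0.6 -0.4 -0.8] grip 1.0 tilt [-0.    -1.    -0.001]
(395, 272.5, 15, 103.6) [ -0.  234.8   2.9] 0.001
```

View pics/w1.png

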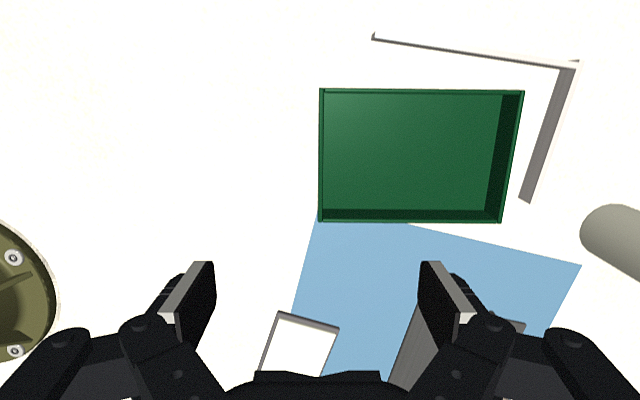

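The wrist view shows the tray's rim corners at about (320,88), (524,91), (501,222) and (319,221). The fence's inner bottom corner is near (558,68), with ends at about (373,40) and (519,199).

```bash
python3 - <<'E'
from h import *
g=np.load("pics/w1.npz")
r=fit(g,np.array([(320,88),(524,91),(501,222),(319,221)]),[[-100,70,40],[100,70,40],[100,-70,40],[-100,-70,40]],[490,295,.23]);print(r[0],np.degrees(r[0][2]),r[1])
for z,P in((0,[(558,68),(373,40),(519,199)]),(25,[(578,66),(374,36),(532,203)])):
    W=np.array([ray(g,p,z) for p in P]);a=W[0]-W[1];b=W[0]-W[2];print(W.round(1).tolist(),np.degrees([np.arctan2(a[1],a[0]),np.arctan2(-b[0],b[1])]))
a=cv2.resize(cv2.cvtColor(g["pixels"],cv2.COLOR_RGB2BGR)[20:230,300:600],None,fx=2.6,fy=2.6,interpolation=cv2.INTER_CUBIC);cv2.imwrite("pics/w1c.png",a)
E
```

```text
[4.93195692e+02 3.01755618e+02 2.33188767e-01] 13.360732156152459 2.2041090581932394
[[620.3, 426.0, 0.0], [423.1, 405.2, 0.0], [639.9, 281.2, 0.0]] [6.00502083 7.7066374 ]
[[623.2, 427.4, 25.0], [420.1, 405.2, 25.0], [639.1, 284.6, 25.0]] [6.24830274 6.36367607]
```

View pics/w1c.png

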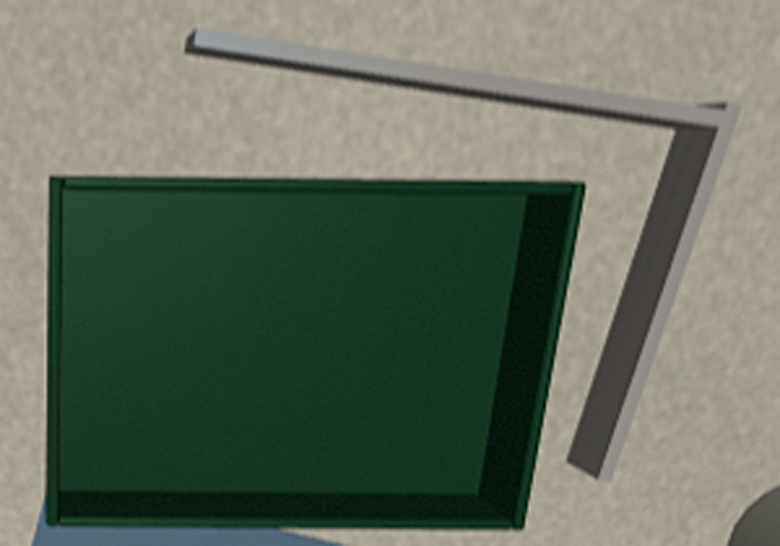

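```bash
python3 -c "
from h import *
go((398.5,279,14,103.4),(424,325,14,96.3))"
```

```text
t 2.15 pos [395.7 270.  249.8] az 103.65 F [ 0.6 -0.4 -0.8] grip 1.0 tilt [-0.    -1.    -0.001]
(398.5, 279, 14, 103.4) [  4.9 235.8   8.4] 0.004
(424, 325, 14, 96.3) [ 40.6 235.8  47. ] 0.128
```

```bash
python3 -m pendant '[[1,[5,50,8],0],[1,[5,100,8],0],[1,[5,150,8],0],[1,[5,195,8],0],[1,[5,222,8],0],[1,[5,234,8],0],[1,[5,234,8],0],[0,[5,234,8],0],[0,[5,234,8],0],[0,[5,234,8],0]]';python3 -c "
from h import *
go((424,325,14,96.3))"
```

```text
time: 3.15
eef_pos: [399.9, 279.9, 17.5]
eef_rot: [[0.972, 0.003, -0.235], [0.235, 0.001, 0.972], [0.003, -1.0, -0.0]]
contact_force: [0.2, 0.4, -0.1]
grip_width: 0.515
t 3.15 pos [399.9 279.9  17.5] az 103.61 F [ 0.2  0.4 -0.1] grip 0.515 tilt [ 0.003 -1.    -0.   ]
(424, 325, 14, 96.3) [34.   3.6 38.2] 0.128
```

```bash
python3 -m pendant '[[0,[0,0,0],0],[0,[0,0,0],0],[0,[0,0,0],0],[0,[0,0,0],0],[0,[0,0,0],0],[0,[0,0,0],0],[0,[8,0,10],0.03],[0,[17,0,20],0.06],[0,[26,0,30],0.09],[0,[34,0,38],0.128]]';python3 -c "
from h import *
go((432.5,335,16,96.3))"
```

```text
time: 4.15
eef_pos: [421.9, 323.3, 16.5]
eef_rot: [[0.994, -0.002, -0.107], [0.107, -0.004, 0.994], [-0.003, -1.0, -0.004]]
contact_force: [-7.9, -7.5, 16.1]
grip_width: 0.044
t 4.15 pos [421.9 323.3  16.5] az 96.17 F [-7.9 -7.5 16.1] grip 0.044 tilt [-0.003 -1.    -0.004]
(432.5, 335, 16, 96.3) [11.8  0.5 10.5] -0.002
```

```bash
python3 -m pendant '[[0,[3,0,4],0],[0,[6,0,8],0],[0,[9,0,10],0],[0,[11,0,12],0],[0,[13,0,13],0],[0,[14,0,14],0],[0,[15,0,15],0],[0,[15,0,15],0],[0,[15,0,15],0],[0,[15,0,15],0]]';python3 - <<'E'
from h import *
from bench import get_image
g=get_image("wrist");np.savez("pics/w2.npz",**g);cv2.imwrite("pics/w2.png",cv2.convertScaleAbs(g["pixels"][...,::-1],alpha=1.3))
go((432.5,335,16,96.3))
E
```

```text
time: 5.15
eef_pos: [430.1, 334.8, 16.4]
eef_rot: [[0.994, -0.011, -0.109], [0.109, -0.016, 0.994], [-0.013, -1.0, -0.015]]
contact_force: [-18.6, -20.0, 32.5]
grip_width: 0.043
t 5.2 pos [430.1 334.8  16.5] az 96.24 F [-19.4 -20.   32. ] grip 0.044 tilt [-0.013 -1.    -0.015]
(432.5, 335, 16, 96.3) [ 2.4  0.4 -0. ] -0.001
```

View pics/w2.png

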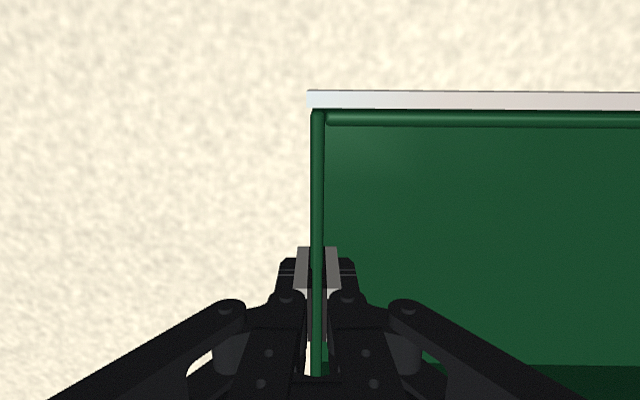

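The y side is flush and square, with -20 N reaction on both axes. I'll press a little further, release and rise.

```bash
python3 -m pendant '[[0,[3,0,2],0],[0,[5,0,3],0],[0,[5,0,3],0],[0,[0,0,0],0],[0.3,[-4,0,-3],0],[0.3,[-4,0,-3],0],[0.3,[-4,-20,-3],0],[0.3,[-4,-70,-3],0],[0.5,[-4,-120,-3],0],[0.5,[-4,-170,-3],0]]';python3 - <<'E'
from h import *
from bench import get_image
g=get_image("wrist");np.savez("pics/w3.npz",**g);cv2.imwrite("pics/w3.png",cv2.convertScaleAbs(g["pixels"][...,::-1],alpha=1.3))
go((530,67,180,0),(600,67,180,0))
E
```

```text
time: 6.2
eef_pos: [432.5, 338.0, 187.8]
eef_rot: [[0.994, 0.0, -0.11], [0.11, 0.001, 0.994], [0.0, -1.0, 0.001]]
contact_force: [0.9, 0.7, -0.2]
grip_width: 0.503
t 6.25 pos [435.8 341.8 196.5] az 96.36 F [3.  3.4 5.3] grip 0.498 tilt [ 0.012 -1.     0.006]
(530, 67, 180, 0) [  63.    15.4 -283.6] 1.682
(600, 67, 180, 0) [ 132.6   16.2 -291.4] 1.682
```

View pics/w3.png

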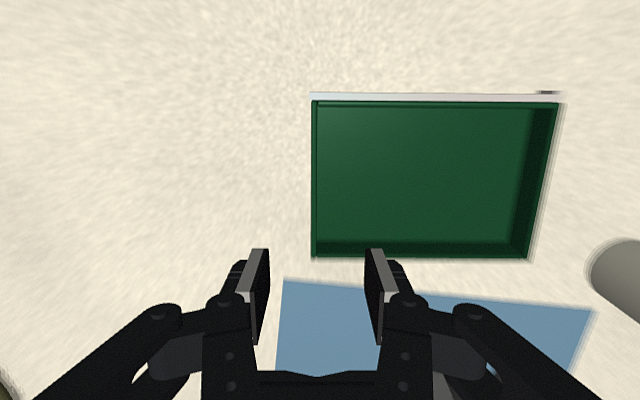

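Tray looks flush on both fence sides (rim against the bars at rows ~95 and column ~560). The wrist camera sits on the tool's +z side, so I'll come to the rack with tool z towards the robot.

```bash
python3 -m pendant '[[0.55,[30,0,-50],-0.15],[0.55,[60,0,-100],-0.3],[0.55,[64,0,-150],-0.45],[0.55,[66,0,-200],-0.6],[0.55,[68,0,-250],-0.75],[0.55,[68,0,-280],-0.9],[0.55,[68,0,-280],-1.05],[0.55,[68,0,-280],-1.2],[0.55,[68,0,-280],-1.35],[0.55,[68,0,-280],-1.46]]';python3 - <<'E'
from h import *
go((535,67,200,180))
E
```

```text
time: 7.25
eef_pos: [531.4, 66.5, 186.2]
eef_rot: [[0.043, 0.001, -0.999], [0.999, 0.001, 0.043], [0.001, -1.0, -0.001]]
contact_force: [0.3, 0.2, 0.4]
grip_width: 0.55
t 7.25 pos [531.4  66.5 186.2] az 177.52 F [0.3 0.2 0.4] grip 0.55 tilt [ 0.001 -1.    -0.001]
(535, 67, 200, 180) [  0.7 -13.8  -3.6] -0.043
```

```bash
python3 -m pendant '[[0.5,[0,-14,0],-0.04],[0.5,[0,-14,0],-0.04],[0.5,[0,-14,0],-0.04],[0.5,[0,-14,0],-0.04],[0.5,[0,-14,0],-0.04],[0.5,[0,-14,0],-0.04],[0.5,[0,-14,0],-0.04],[0.5,[0,-14,0],-0.04],[0.5,[0,-14,0],-0.04],[0.5,[0,-14,0],-0.04]]';python3 - <<'E'
from h import *
from bench import get_image
g=get_image("wrist");np.savez("pics/w4.npz",**g)
cv2.imwrite("pics/w4.png",cv2.resize(cv2.convertScaleAbs(g["pixels"][...,::-1],alpha=1.6),(800,500)))
print(proj(g,place((638,2,0),[[-45,65,59],[-45,0,59],[-45,-65,59],[24,122,235],[24,-122,235]])).round())
go((600,67,150,180))
E
```

```text
time: 8.25
eef_pos: [530.7, 66.8, 200.1]
eef_rot: [[0.009, 0.0, -1.0], [1.0, -0.0, 0.009], [-0.0, -1.0, -0.0]]
contact_force: [0.0, 0.7, -0.3]
grip_width: 0.501
[[317. 249.]
 [244. 249.]
 [171. 250.]
 [438. 545.]
 [-76. 548.]]
t 8.3 pos [530.6  66.8 200.1] az 179.51 F [-1.1 -0.4 -0.2] grip 0.502 tilt [-0. -1. -0.]
(600, 67, 150, 180) [  0.8  50.1 -69.4] -0.009
```

View pics/w4.png

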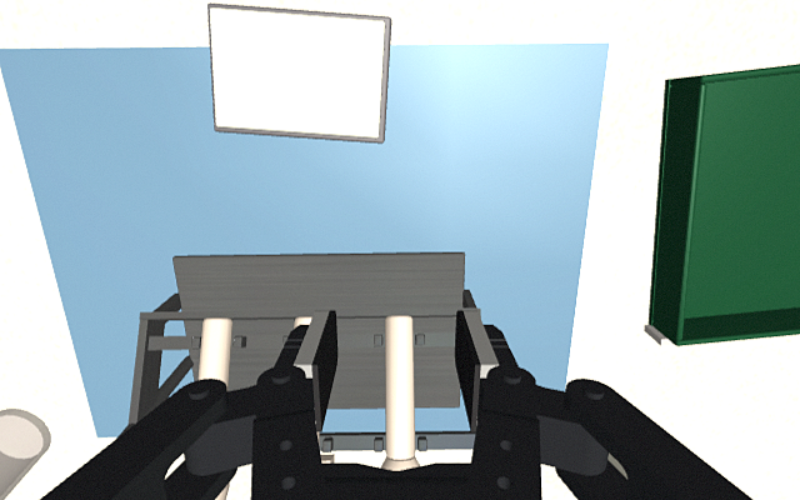

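View from the robot side: the lane-1 handle's tail edge is at about (319,254) in original pixels, its pins at row ≈273 and the bulb neck at row ≈367. The handle is centred between the fingers. I'll refine the rack position from these.

```bash
python3 - <<'E'
from h import *
g=np.load("pics/w4.npz")
c,s=np.cos(np.pi/6),np.sin(np.pi/6)
ax=lambda t,n:[t*c-n*s,65,85+t*s+n*c]
uv=np.array([(319.2,254.2),(319.5,273),(320,367)]);M=[ax(-52,10),ax(-36,0),ax(42,10)]
r=least_squares(lambda p:(proj(g,place((p[0],p[1],0),M))-uv).ravel(),[638,2]);print(r.x,r.fun.round(1))
X,Y=r.x
for t in(-30,-26): print(t,place((X,Y,0),[ax(t,0)]).round(1))
go((X-30*c,Y+65,100,180),(X-30*c,Y+65,67,180))
E
```

```text
[642.83976231   4.26559545] [-0.  -1.4 -0.2 -1.3  0.2  2.8]
-30 [[616.9  69.3  70. ]]
-26 [[620.3  69.3  72. ]]
t 8.3 pos [530.6  66.8 200.1] az 179.51 F [-1.1 -0.4 -0.2] grip 0.502 tilt [-0. -1. -0.]
(np.float64(616.8590001944294), np.float64(69.26559544607497), 100, 180) [  3.3 100.1 -86.2] -0.009
(np.float64(616.8590001944294), np.float64(69.26559544607497), 67, 180) [  3.3 133.1 -86.2] -0.009
```

```bash
python3 -m pendant '[[0.5,[2,45,-20],0],[0.5,[3,90,-40],0],[0.5,[3,100,-65],0],[0.5,[3,102,-84],0],[0.5,[3,102,-88],0],[0.5,[3,112,-88],0],[0.5,[3,124,-88],0],[0.5,[3,132,-88],0],[0.5,[3,132,-88],0],[0.5,[3,132,-88],0]]';python3 - <<'E'
from h import *
from bench import get_image
g=get_image("wrist");np.savez("pics/w5.npz",**g)
cv2.imwrite("pics/w5.png",cv2.convertScaleAbs(g["pixels"][...,::-1],alpha=1.6))
go((618.6,69.3,67,180))
E
```

```text
time: 9.3
eef_pos: [618.2, 68.8, 68.0]
eef_rot: [[0.008, -0.0, -1.0], [1.0, -0.0, 0.008], [-0.0, -1.0, 0.0]]
contact_force: [-0.6, -0.1, 1.0]
grip_width: 0.499
t 9.35 pos [618.6  69.   68.4] az 179.51 F [0.6 0.3 0.7] grip 0.504 tilt [-0.    -1.    -0.001]
(618.6, 69.3, 67, 180) [0.3 1.4 0. ] -0.008
```

View pics/w5.png

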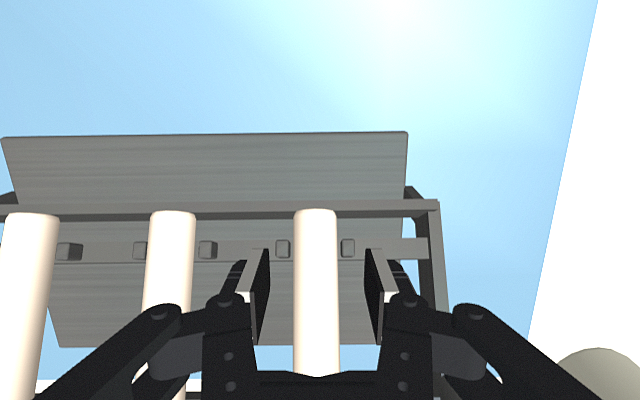

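Fingers straddle the handle (columns 268–367, handle 293–339) just beyond the pins, with no contact force from the bar. I'll close and lift a little.

```bash
python3 -m pendant '[[0.5,[0,2,0],0],[0,[0,2,0],0],[0,[0,2,0],0],[0,[0,2,0],0],[0,[0,2,0],0],[0,[0,-3,0],0],[0,[0,-8,0],0],[0,[0,-15,0],0],[0,[0,-22,0],0],[0,[0,-30,0],0]]';python3 - <<'E'
from h import *
go((618.6,69.3,115,180))
E
```

```text
time: 10.35
eef_pos: [618.5, 69.2, 98.5]
eef_rot: [[0.008, -0.0, -1.0], [1.0, 0.0, 0.008], [0.0, -1.0, 0.0]]
contact_force: [0.0, -0.0, -1.0]
grip_width: 0.205
t 10.35 pos [618.5  69.2  98.5] az 179.53 F [ 0. -0. -1.] grip 0.205 tilt [ 0. -1.  0.]
(618.6, 69.3, 115, 180) [  0.1 -16.5  -0.1] -0.008
```

```bash
python3 -m pendant '[[0,[0,-12,0],0],[0,[0,-25,20],0],[0,[0,-30,55],0],[0,[0,-30,100],0],[0,[30,-30,130],0],[0,[75,-30,133],-0.03],[0,[125,-30,133],-0.06],[0,[175,-30,133],-0.09],[0,[225,-30,133],-0.119],[0,[265,-30,133],-0.119]]';python3 - <<'E'
from h import *
go((485.3,368.3,70,186.3),(485.3,368.3,32,186.3))
E
```

```text
time: 11.35
eef_pos: [487.3, 338.5, 129.0]
eef_rot: [[-0.112, 0.0, -0.994], [0.994, 0.001, -0.112], [0.001, -1.0, -0.001]]
contact_force: [0.4, 0.5, -0.1]
grip_width: 0.206
t 11.35 pos [487.3 338.5 129. ] az -173.55 F [ 0.4  0.5 -0.1] grip 0.206 tilt [ 0.001 -1.    -0.001]
(485.3, 368.3, 70, 186.3) [29.8 59.  -1.3] 0.003
(485.3, 368.3, 32, 186.3) [29.7 97.  -1.3] 0.003
```

```bash
python3 -m pendant '[[0,[20,10,-1],0],[0,[30,40,-1],0],[0,[30,70,-1],0],[0,[30,90,-1],0],[0,[30,100,-1],0],[0,[30,105,-1],0],[0,[30,109,-1],0],[0,[30,113,-1],0],[0,[30,115,-1],0],[0,[30,116,-1],0]]';python3 - <<'E'
from h import *
from bench import get_image
g=get_image("scene");np.savez("pics/s1.npz",**g)
cv2.imwrite("pics/s1.png",cv2.resize(cv2.convertScaleAbs(g["pixels"][130:290,360:530,::-1],alpha=1.8),None,fx=3.6,fy=3.6,interpolation=cv2.INTER_CUBIC))
go((485.3,368.3,13,186.3))
E
```

```text
time: 12.35
eef_pos: [490.3, 366.0, 17.7]
eef_rot: [[-0.108, 0.009, -0.994], [0.994, 0.001, -0.108], [0.0, -1.0, -0.009]]
contact_force: [2.3, -3.5, 15.4]
grip_width: 0.204
t 12.4 pos [490.4 366.4  17.5] az -173.78 F [ 1.7 -3.  16.4] grip 0.208 tilt [ 0.001 -1.    -0.009]
(485.3, 368.3, 13, 186.3) [2.4 4.5 4.9] -0.001
```

View pics/s1.png

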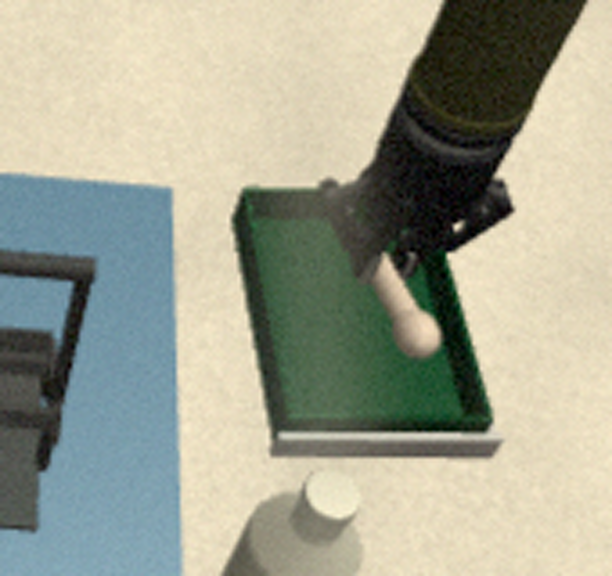

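Tail is on the floor with a 16 N reaction, and the bulb still looks raised. I'll press on to pivot it flat.

```bash
python3 -m pendant '[[0,[0,1,0],0],[0,[0,2,0],0],[0,[0,3,0],0],[0,[0,4,0],0],[0,[0,5,0],0],[0,[0,6,0],0],[0,[0,6,0],0],[0,[0,6,0],0],[0,[0,6,0],0],[0,[0,6,0],0]]';python3 - <<'E'
from h import *
go((485.3,368.3,13,186.3))
E
```

```text
time: 13.4
eef_pos: [493.9, 367.7, 13.4]
eef_rot: [[-0.107, 0.015, -0.994], [0.994, 0.006, -0.107], [0.004, -1.0, -0.016]]
contact_force: [7.4, -2.6, 19.4]
grip_width: 0.205
t 13.4 pos [493.9 367.7  13.4] az -173.84 F [ 7.4 -2.6 19.4] grip 0.205 tilt [ 0.004 -1.    -0.016]
(485.3, 368.3, 13, 186.3) [1.6 0.2 8.5] -0.002
```

```bash
python3 -m pendant '[[0,[0,2,0],0],[0,[0,3,0],0],[0,[0,3,0],0],[0,[0,3,0],0],[0.24,[0,1,0],0],[0.26,[0,-1,0],0],[0.35,[0,-2,0],0],[0.35,[0,-4,0],0],[0.35,[0,-30,0],0],[0.35,[0,-80,0],0]]';python3 - <<'E'
from h import *
go((535,4.3,150,180))
E
```

```text
time: 14.4
eef_pos: [483.2, 362.7, 83.1]
eef_rot: [[-0.111, -0.007, -0.994], [0.994, -0.004, -0.111], [-0.004, -1.0, 0.008]]
contact_force: [1.7, -0.0, -0.3]
grip_width: 0.352
t 14.4 pos [483.2 362.7  83.1] az -173.65 F [ 1.7 -0.  -0.3] grip 0.352 tilt [-0.004 -1.     0.008]
(535, 4.3, 150, 180) [-362.1  -65.7  -11.3] 0.111
```

```bash
python3 -m pendant '[[0.5,[-5,-45,0],0],[0.5,[-50,-66,0],0.03],[0.5,[-100,-66,0],0.06],[0.5,[-150,-66,0],0.1],[0.5,[-200,-66,0],0.111],[0.5,[-250,-66,0],0.111],[0.5,[-300,-66,0],0.111],[0.5,[-350,-66,-5],0.111],[0.5,[-400,-66,-10],0.111],[0.5,[-427,-66,-10],0.111]]';python3 - <<'E'
from h import *
from bench import get_image
g=get_image("top");np.savez("pics/t1.npz",**g)
a=g["pixels"].astype(int)[185:285,165:255]
m=((a[...,0]>a[...,1]*.95)&(a[...,0]>70)).astype(np.uint8)  # porcelain: pinkish inside green
gr=(a[...,1]>a[...,0]+8).astype(np.uint8);hull=np.zeros_like(gr);cs,_=cv2.findContours(gr,0,2);c=max(cs,key=cv2.contourArea);cv2.fillConvexPoly(hull,cv2.convexHull(c),1)
print("tray box",cv2.minAreaRect(c))
m&=hull;cs,_=cv2.findContours(m,0,2);c=max(cs,key=cv2.contourArea);r=cv2.minAreaRect(c);b=cv2.boxPoints(r)+[165,185];print(r)
for q in b: 
    w=ray(g,q,20);print(place((0,0,-.11),[[w[0]-529,w[1]-346,0]]).round(0)[0,:2])
go((530,-60.7,150,180),(618.6,-60.7,100,180),(618.6,-60.7,67,180))
E
```

```text
time: 15.4
eef_pos: [542.7, -63.7, 151.6]
eef_rot: [[0.006, -0.001, -1.0], [1.0, -0.001, 0.006], [-0.001, -1.0, 0.001]]
contact_force: [-0.3, 0.6, -0.4]
grip_width: 0.502
tray box ((28.772275924682617, 37.22277069091797), (73.03572845458984, 52.43846130371094), 84.2894058227539)
((21.631080627441406, 38.66351318359375), (46.21691131591797, 9.877630233764648), 81.02737426757812)
[61. 39.]
[61. 11.]
[-67.   5.]
[-68.  32.]
t 15.45 pos [542.8 -67.9 151.3] az 179.38 F [-0.5 -3.9  0.1] grip 0.502 tilt [-0.003 -1.     0.001]
(530, -60.7, 150, 180) [ 7.1  1.3 12.9] -0.011
(618.6, -60.7, 100, 180) [  8.2  51.2 -75.8] -0.011
(618.6, -60.7, 67, 180) [  8.3  84.2 -75.8] -0.011
```

Pestle A lies flat in the tray (tray x -68..61, y about 22; length 129 mm confirms flat). On to the second pestle.

```bash
python3 -m pendant '[[0.5,[4,20,0],0],[0.5,[6,45,-10],0],[0.5,[6,50,-30],0],[0.5,[6,50,-50],0],[0.5,[6,50,-65],0],[0.5,[6,50,-72],0],[0.5,[6,50,-72],0],[0.5,[6,50,-72],0],[0.5,[6,50,-72],0],[0.5,[6,50,-72],0]]';python3 - <<'E'
from h import *
from bench import get_image
g=get_image("wrist");np.savez("pics/w6.npz",**g)
a=g["pixels"].astype(int)
for r in(225,250,280,300):
    m=(a[r].min(-1)>100)&(a[r,:,0]>=a[r,:,2]-5); x=np.flatnonzero(m); s=np.split(x,np.flatnonzero(np.diff(x)>1)+1); print(r,[(int(k[0]),int(k[-1])) for k in s if len(k)>15])
col=a[:,310:325].mean(1).astype(int); print([(i,col[i].tolist()) for i in range(180,240,4)])
go((618.6,-60.7,67,180))
E
```

```text
time: 16.45
eef_pos: [614.1, -52.5, 102.2]
eef_rot: [[0.001, -0.0, -1.0], [1.0, -0.001, 0.001], [-0.001, -1.0, 0.0]]
contact_force: [-0.1, -0.1, 0.8]
grip_width: 0.499
225 [(0, 93), (283, 317), (404, 436)]
250 [(0, 98), (282, 317), (405, 438)]
280 [(0, 105), (282, 317), (409, 441)]
300 [(0, 109), (281, 317), (426, 442)]
[(180, [83, 82, 80]), (184, [83, 83, 81]), (188, [81, 81, 79]), (192, [81, 80, 78]), (196, [85, 84, 81]), (200, [114, 107, 98]), (204, [125, 117, 107]), (208, [141, 133, 123]), (212, [139, 132, 121]), (216, [140, 132, 121]), (220, [139, 131, 121]), (224, [136, 129, 119]), (228, [137, 129, 119]), (232, [137, 129, 119]), (236, [131, 123, 113])]
t 16.5 pos [614.2 -52.5 102.3] az 179.96 F [-1.1  0.6  0. ] grip 0.496 tilt [-0.001 -1.     0.   ]
(618.6, -60.7, 67, 180) [-8.1 35.3 -4.4] -0.001
```

Handle centre is at column 299.5 against the tool's 317, so lane y ≈ -61.

```bash
python3 -m pendant '[[0.5,[-5,0,-2],0],[0.5,[-9,5,-4],0],[0.5,[-9,15,-5],0],[0.5,[-9,26,-5],0],[0.5,[-9,34,-5],0],[0.5,[-9,35,-5],0],[0.5,[-9,35,-5],0],[0,[-9,35,-5],0],[0,[-9,35,-5],0],[0,[-9,35,-5],0]]';python3 - <<'E'
from h import *
go((618.6,-60.7,67,180))
E
```

```text
time: 17.5
eef_pos: [620.6, -60.8, 69.1]
eef_rot: [[0.0, 0.002, -1.0], [1.0, -0.0, 0.0], [-0.0, -1.0, -0.002]]
contact_force: [-1.8, 0.0, 5.5]
grip_width: 0.207
t 17.5 pos [620.6 -60.8  69.1] az 179.98 F [-1.8  0.   5.5] grip 0.207 tilt [-0.    -1.    -0.002]
(618.6, -60.7, 67, 180) [0.1 2.1 2. ] -0.0
```

```bash
python3 -m pendant '[[0,[0,-5,0],0],[0,[0,-18,0],0],[0,[0,-38,0],0],[0,[0,-54,20],0],[0,[0,-60,60],0],[0,[0,-60,105],0],[0,[30,-60,130],0],[0,[80,-60,130],0],[0,[130,-60,130],0],[0,[180,-60,130],0]]';python3 - <<'E'
from h import *
go((491,315,125,186.3))
E
```

```text
time: 18.5
eef_pos: [489.8, 119.6, 128.2]
eef_rot: [[0.003, 0.002, -1.0], [1.0, -0.002, 0.003], [-0.002, -1.0, -0.002]]
contact_force: [0.8, 0.1, -1.1]
grip_width: 0.206
t 18.5 pos [489.8 119.6 128.2] az 179.84 F [ 0.8  0.1 -1.1] grip 0.206 tilt [-0.002 -1.    -0.002]
(491, 315, 125, 186.3) [195.4   2.8  -0.6] -0.113
```

```bash
python3 -m pendant '[[0,[45,0,0],-0.03],[0,[90,0,0],-0.06],[0,[135,0,0],-0.09],[0,[172,2,-1],-0.113],[0,[190,5,-1],-0.113],[0,[195,10,-1],-0.113],[0,[195,40,-1],-0.113],[0,[195,65,-1],-0.113],[0,[195,80,-1],-0.113],[0,[195,85,-1],-0.113]]';python3 - <<'E'
from h import *
go((491,315,22,186.3),(491,315,12,186.3))
E
```

```text
time: 19.5
eef_pos: [490.4, 311.9, 40.6]
eef_rot: [[-0.111, -0.002, -0.994], [0.994, -0.002, -0.111], [-0.002, -1.0, 0.002]]
contact_force: [-1.1, -0.1, -2.4]
grip_width: 0.206
t 19.5 pos [490.4 311.9  40.6] az -173.64 F [-1.1 -0.1 -2.4] grip 0.206 tilt [-0.002 -1.     0.002]
(491, 315, 22, 186.3) [ 3.1 18.6 -0.9] 0.001
(491, 315, 12, 186.3) [ 3.1 28.6 -1. ] 0.001
```

```bash
python3 -m pendant '[[0,[0,8,0],0],[0,[0,15,0],0],[0,[0,19,0],0],[0,[0,22,0],0],[0,[0,25,0],0],[0,[0,28,0],0],[0,[0,30,0],0],[0,[0,32,0],0],[0,[0,34,0],0],[0,[0,36,0],0]]';python3 - <<'E'
from h import *
go((491,315,12,186.3))
E
```

```text
time: 20.5
eef_pos: [499.7, 316.3, 12.3]
eef_rot: [[-0.11, 0.016, -0.994], [0.994, 0.006, -0.11], [0.004, -1.0, -0.017]]
contact_force: [9.5, -1.4, 19.0]
grip_width: 0.207
t 20.5 pos [499.7 316.3  12.3] az -173.69 F [ 9.5 -1.4 19. ] grip 0.207 tilt [ 0.004 -1.    -0.017]
(491, 315, 12, 186.3) [-0.3  0.1  8.8] 0.0
```

```bash
python3 -m pendant '[[0,[0,1,0],0],[0,[0,2,0],0],[0,[0,2,0],0],[0.24,[0,0,0],0],[0.26,[0,-2,0],0],[0.33,[0,-3,0],0],[0.33,[0,-5,0],0],[0.33,[0,-25,0],0],[0.35,[0,-70,0],0],[0.4,[0,-110,0],0]]';python3 - <<'E'
from h import *
go((540,4.3,120,180))
E
```

```text
time: 21.5
eef_pos: [490.2, 314.1, 118.3]
eef_rot: [[-0.113, -0.001, -0.994], [0.994, 0.0, -0.113], [0.0, -1.0, 0.001]]
contact_force: [0.5, 1.1, 0.2]
grip_width: 0.399
t 21.5 pos [490.2 314.1 118.3] az -173.5 F [0.5 1.1 0.2] grip 0.399 tilt [ 0.    -1.     0.001]
(540, 4.3, 120, 180) [-313.5   -1.8  -14.4] 0.113
```

```bash
python3 -m pendant '[[0.5,[-45,-15,0],0.03],[0.5,[-90,-15,0],0.06],[0.5,[-135,-10,0],0.09],[0.5,[-180,-5,0],0.113],[0.5,[-225,0,-2],0.113],[0.5,[-270,0,-6],0.113],[0.5,[-300,0,-14],0.113],[0.5,[-313,0,-14],0.113],[0.5,[-313,0,-14],0.113],[0.5,[-313,0,-14],0.113]]';python3 - <<'E'
from h import *
from bench import get_image
g=get_image("top");np.savez("pics/t2.npz",**g)
a=g["pixels"].astype(int)[185:285,165:255]
gr=(a[...,1]>a[...,0]+8).astype(np.uint8);cs,_=cv2.findContours(gr,0,2);c=max(cs,key=cv2.contourArea);hull=np.zeros_like(gr);cv2.fillConvexPoly(hull,cv2.convexHull(c),1)
m=((a[...,0]>a[...,1]*.95)&(a[...,0]>70)).astype(np.uint8)&hull
cs,_=cv2.findContours(m,0,2)
for c in sorted(cs,key=cv2.contourArea)[-2:]:
    print([place((0,0,-.11),[ray(g,q,20)-[529,346,0]]).round(0)[0,:2].tolist() for q in cv2.boxPoints(cv2.minAreaRect(c))+[165,185]])
go((617,4.3,98,180),(618.6,4.3,67,180))
E
```

```text
time: 22.5
eef_pos: [539.4, 6.5, 116.6]
eef_rot: [[-0.001, 0.0, -1.0], [1.0, 0.001, -0.001], [0.001, -1.0, -0.0]]
contact_force: [0.1, 0.2, -0.7]
grip_width: 0.501
[[62.0, 38.0], [60.0, 10.0], [-69.0, 15.0], [-67.0, 43.0]]
[[60.0, -12.0], [59.0, -39.0], [-70.0, -36.0], [-69.0, -10.0]]
t 22.55 pos [539.4   7.  116.5] az -179.84 F [-0.6  0.2  0.6] grip 0.497 tilt [ 0.001 -1.    -0.   ]
(617, 4.3, 98, 180) [ -2.9  18.6 -77.6] 0.003
(618.6, 4.3, 67, 180) [ -3.   49.6 -79.2] 0.003
```

Both pestles are flat, side by side in the wide tray. Now the scoop.

```bash
python3 -m pendant '[[0.5,[-2,8,-30],0],[0.5,[-3,18,-60],0],[0.5,[-3,19,-79],0],[0.5,[-3,19,-79],0],[0.5,[-3,30,-79],0],[0.5,[-3,42,-79],0],[0.5,[-3,48,-79],0],[0.5,[-3,48,-79],0],[0.5,[-3,48,-79],0],[0.5,[-3,48,-79],0]]';python3 - <<'E'
from h import *
from bench import get_image
g=get_image("wrist");np.savez("pics/w7.npz",**g)
a=g["pixels"].astype(int)
for r in(225,250,280):
    m=(a[r].min(-1)>100)&(a[r,:,0]>=a[r,:,2]-5); x=np.flatnonzero(m); s=np.split(x,np.flatnonzero(np.diff(x)>1)+1); print(r,[(int(k[0]),int(k[-1])) for k in s if len(k)>15])
go((618.6,4.3,67,180))
E
```

```text
time: 23.55
eef_pos: [619.1, 1.2, 68.6]
eef_rot: [[0.001, 0.001, -1.0], [1.0, -0.0, 0.001], [-0.0, -1.0, -0.001]]
contact_force: [-0.2, 0.3, 0.5]
grip_width: 0.501
225 [(300, 342)]
250 [(300, 342)]
280 [(300, 343)]
t 23.6 pos [619.2   1.2  68.7] az 179.95 F [-0.  -0.3 -0.1] grip 0.499 tilt [-0.    -1.    -0.001]
(618.6, 4.3, 67, 180) [3.1 1.7 0.6] -0.001
```

```bash
python3 -m pendant '[[0.5,[2,1.5,0],0],[0.5,[2,1.5,0],0],[0,[2,1.5,0],0],[0,[2,1.5,0],0],[0,[2,1.5,0],0],[0,[2,1.5,0],0],[0,[2,-5,0],0],[0,[2,-18,0],0],[0,[2,-38,5],0],[0,[2,-55,20],0]]';python3 - <<'E'
from h import *
go((470,4,130,180),(450,-330,140,174))
E
```

```text
time: 24.6
eef_pos: [599.6, 3.7, 125.1]
eef_rot: [[0.001, 0.002, -1.0], [1.0, 0.001, 0.001], [0.001, -1.0, -0.002]]
contact_force: [0.5, -0.3, -1.6]
grip_width: 0.204
t 24.6 pos [599.6   3.7 125.1] az 179.96 F [ 0.5 -0.3 -1.6] grip 0.204 tilt [ 0.001 -1.    -0.002]
(470, 4, 130, 180) [  0.3  -5.1 129.6] -0.001
(450, -330, 140, 174) [-333.7  -15.5  149.3] 0.104
```

```bash
python3 -m pendant '[[0,[0,-8,40],0],[0,[0,-12,85],0],[0,[-20,-12,118],0],[0,[-65,-12,125],0.02],[0,[-110,-12,130],0.04],[0,[-155,-12,135],0.06],[0,[-200,-12,140],0.08],[0,[-245,-12,145],0.1],[0,[-290,-12,149],0.1],[0,[-325,-12,149],0.1]]';python3 - <<'E'
from h import *
go((450,-330,140,174))
E
```

```text
time: 25.6
eef_pos: [448.5, -324.9, 136.3]
eef_rot: [[0.103, -0.0, -0.995], [0.995, -0.002, 0.103], [-0.002, -1.0, 0.0]]
contact_force: [0.8, 0.4, -1.0]
grip_width: 0.209
t 25.6 pos [ 448.5 -324.9  136.3] az 174.09 F [ 0.8  0.4 -1. ] grip 0.209 tilt [-0.002 -1.     0.   ]
(450, -330, 140, 174) [-4.9 -3.7 -2.1] 0.002
```

```bash
python3 - <<'E'
from h import *
g=np.load("pics/t2.npz")
a=g["pixels"].astype(int)
m=((a[...,1]>a[...,0]+6)&(a[...,1]>a[...,2]-2)).astype(np.uint8);m[:, :400]=0
cs,_=cv2.findContours(m,0,2);c=max(cs,key=cv2.contourArea);b=cv2.boxPoints(cv2.minAreaRect(c));print([ray(g,q,30).round(0)[:2].tolist() for q in b], ray(g,b.mean(0),30).round(1))
go((440.7,-343,40,174),(440.7,-343,12,174))
E
```

```text
[[386.0, -277.0], [585.0, -300.0], [574.0, -416.0], [376.0, -392.0]] [ 479.4 -346.5   30. ]
t 25.6 pos [ 448.5 -324.9  136.3] az 174.09 F [ 0.8  0.4 -1. ] grip 0.209 tilt [-0.002 -1.     0.   ]
(440.7, -343, 40, 174) [-18.6  96.3   5.9] 0.002
(440.7, -343, 12, 174) [-18.5 124.3   5.9] 0.002
```

```bash
python3 -m pendant '[[0,[-10,0,5],0],[0,[-16,0,5],0],[0,[-17,20,5],0],[0,[-17,50,5],0],[0,[-17,75,5],0],[0,[-17,92,5],0],[0,[-17,102,5],0],[0,[-17,108,5],0],[0,[-17,111,5],0],[0,[-17,114,5],0]]';python3 - <<'E'
from h import *
go((440.7,-343,12,174))
E
```

```text
time: 26.6
eef_pos: [444.0, -338.3, 22.2]
eef_rot: [[0.1, 0.002, -0.995], [0.995, -0.001, 0.1], [-0.001, -1.0, -0.002]]
contact_force: [-0.8, 1.4, 8.0]
grip_width: 0.206
t 26.6 pos [ 444.  -338.3   22.2] az 174.24 F [-0.8  1.4  8. ] grip 0.206 tilt [-0.001 -1.    -0.002]
(440.7, -343, 12, 174) [-5.  10.2  2.9] 0.004
```

```bash
python3 -m pendant '[[0,[0,2,0],0],[0,[0,4,0],0],[0,[0,6,0],0],[0,[0,8,0],0],[0,[0,10,0],0],[0,[0,12,0],0],[0,[0,14,0],0],[0,[0,16,0],0],[0,[0,17,0],0],[0,[0,18,0],0]]';python3 - <<'E'
from h import *
go((440.7,-343,12,174))
E
```

```text
time: 27.6
eef_pos: [453.4, -340.3, 10.2]
eef_rot: [[0.099, 0.018, -0.995], [0.995, -0.008, 0.098], [-0.006, -1.0, -0.019]]
contact_force: [9.2, -0.1, 16.8]
grip_width: 0.206
t 27.6 pos [ 453.4 -340.3   10.2] az 174.35 F [ 9.2 -0.1 16.8] grip 0.206 tilt [-0.006 -1.    -0.019]
(440.7, -343, 12, 174) [-3.9 -2.  12.3] 0.006
```

Release gently and rise.

```bash
python3 -m pendant '[[0,[0,1,0],0],[0,[0,1,0],0],[0,[0,0,0],0],[0.24,[0,-2,0],0],[0.26,[0,-3,0],0],[0.33,[0,-4,0],0],[0.33,[0,-6,0],0],[0.33,[0,-30,0],0],[0.35,[0,-75,0],0],[0.4,[0,-120,0],0]]'; python3 -m pendant '[[0.4,[0,-165,30],0],[0.4,[0,-165,60],0],[0.4,[-50,-165,80],0],[0.4,[-100,-165,100],0],[0.4,[-150,-165,110],0],[0.4,[-200,-165,110],0],[0.4,[-200,-165,110],0],[0.4,[-200,-165,110],0],[0.4,[-200,-165,110],0],[0.4,[-200,-165,110],0]]';python3 - <<'E'
from h import *
from bench import get_image
g=get_image("top");np.savez("pics/t3.npz",**g);s=get_image("scene")
a=cv2.convertScaleAbs(np.ascontiguousarray(g["pixels"][...,::-1]),alpha=1.8);b=cv2.convertScaleAbs(np.ascontiguousarray(s["pixels"][...,::-1]),alpha=1.8)
rs=lambda i:cv2.resize(i,(400,320),interpolation=cv2.INTER_CUBIC)
im=np.vstack([np.hstack([rs(a[180:280,160:285]),rs(a[180:280,385:510])]),cv2.resize(b[130:270,160:510],(800,320))[:280]])
cv2.imwrite("pics/f.png",im)
go((440.7,-343,12,174))
E
```

```text
time: 28.6
eef_pos: [442.0, -337.3, 123.4]
eef_rot: [[0.1, -0.002, -0.995], [0.995, 0.002, 0.1], [0.002, -1.0, 0.002]]
contact_force: [0.1, -0.4, 0.4]
grip_width: 0.399
time: 29.6
eef_pos: [314.4, -524.5, 287.9]
eef_rot: [[0.098, 0.0, -0.995], [0.995, 0.001, 0.098], [0.001, -1.0, -0.0]]
contact_force: [1.1, 0.3, 0.2]
grip_width: 0.397
t 29.7 pos [ 314.5 -524.4  288.4] az 174.38 F [-0.3 -0.5 -0.2] grip 0.399 tilt [-0. -1.  0.]
(440.7, -343, 12, 174) [ 193.   276.3 -108. ] 0.007
```

View pics/f.png

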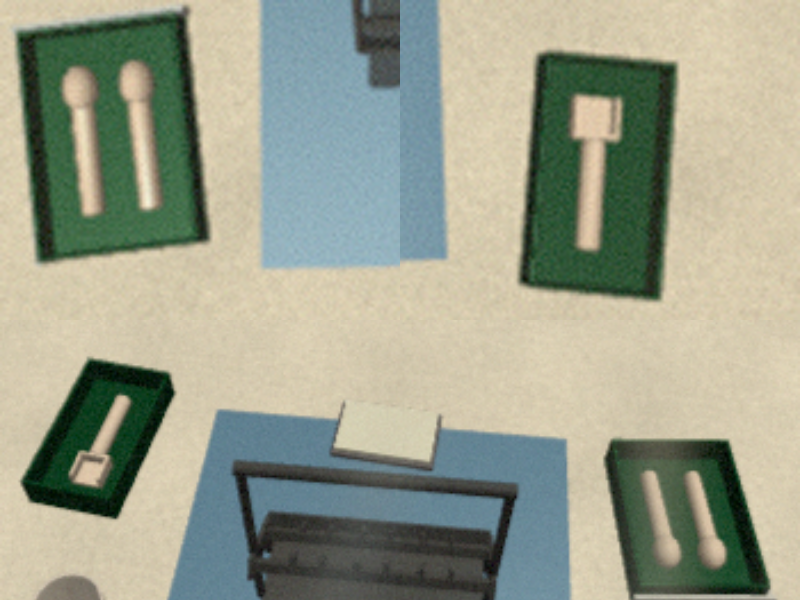

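All three lie flat and the trays look right. The press-down reacted along -x on the wide tray, so I'll re-seat it from outside with shut fingers, for certainty.

```bash
python3 -c "
from h import *
go((480,-150,250,186.3),(490,0,250,186.3),(395,331,150,186.3))"
```

```text
t 29.7 pos [ 314.5 -524.4  288.4] az 174.38 F [-0.3 -0.5 -0.2] grip 0.399 tilt [-0. -1.  0.]
(480, -150, 250, 186.3) [ 388.9   38.2 -128.1] -0.208
(490, 0, 250, 186.3) [ 539.1   38.1 -123.4] -0.208
(395, 331, 150, 186.3) [859.3 138.1   3.5] -0.208
```

```bash
python3 -m pendant '[[0,[46,4,-15],-0.02],[0,[92,8,-30],-0.04],[0,[138,12,-45],-0.06],[0,[184,16,-60],-0.08],[0,[230,20,-75],-0.1],[0,[276,24,-90],-0.12],[0,[322,28,-105],-0.14],[0,[368,32,-118],-0.16],[0,[415,36,-124],-0.18],[0,[462,38,-124],-0.208]]'; python3 -c "
from h import *
go((490,0,250,186.3),(395,331,150,186.3))"
```

```text
time: 30.7
eef_pos: [483.3, -75.5, 249.7]
eef_rot: [[-0.111, -0.0, -0.994], [0.994, -0.001, -0.111], [-0.001, -1.0, 0.0]]
contact_force: [0.4, -0.2, 0.2]
grip_width: 0.002
t 30.7 pos [483.3 -75.5 249.7] az -173.65 F [ 0.4 -0.2  0.2] grip 0.002 tilt [-0.001 -1.     0.   ]
(490, 0, 250, 186.3) [ 74.3  -0.4 -15. ] 0.001
(395, 331, 150, 186.3) [413.9  99.2  42.7] 0.001
```

```bash
python3 -m pendant '[[0,[47,0,-8],0],[0,[94,0,-14],0],[0,[141,0,-12],0],[0,[188,10,-5],0],[0,[235,20,3],0],[0,[282,35,13],0],[0,[328,50,24],0],[0,[373,65,35],0],[0,[413,85,43],0],[0,[413,125,43],0]]'; python3 -c "
from h import *
go((395,331,20,186.3),(418.6,333.8,20,186.3))"
```

```text
time: 31.7
eef_pos: [392.4, 336.2, 126.9]
eef_rot: [[-0.12, 0.004, -0.993], [0.993, 0.006, -0.12], [0.006, -1.0, -0.005]]
contact_force: [0.1, 0.4, 0.5]
grip_width: -0.001
t 31.7 pos [392.4 336.2 126.9] az -173.12 F [0.1 0.4 0.5] grip -0.001 tilt [ 0.006 -1.    -0.005]
(395, 331, 20, 186.3) [ -6.1 106.9  -1.5] 0.01
(418.6, 333.8, 20, 186.3) [ -6.1 107.  -25.2] 0.01
```

```bash
python3 -m pendant '[[0,[-3,40,0],0],[0,[-3,80,0],0],[0,[-3,103,0],0],[0,[-3,105,0],0],[0,[-3,105,-8],0],[0,[-3,105,-14],0],[0,[-3,105,-18],0],[0,[-3,105,-22],0],[0,[-3,105,-25],0],[0,[-3,105,-27],0]]'; python3 -c "
from h import *
go((418.6,333.8,20,186.3))"
```

```text
time: 32.7
eef_pos: [418.6, 327.1, 20.3]
eef_rot: [[-0.108, -0.008, -0.994], [0.994, -0.003, -0.108], [-0.002, -1.0, 0.008]]
contact_force: [-15.2, -2.9, 11.8]
grip_width: -0.001
t 32.7 pos [418.6 327.1  20.3] az -173.79 F [-15.2  -2.9  11.8] grip -0.001 tilt [-0.002 -1.     0.008]
(418.6, 333.8, 20, 186.3) [ 6.7  0.3 -0.7] -0.002
```

```bash
python3 -m pendant '[[0,[0,0,-2],0],[0,[0,0,-4],0],[0,[0,0,-6],0],[0,[0,0,-8],0],[0,[0,0,-8],0],[0,[0,0,-8],0],[0,[0,0,-8],0],[0,[0,0,-8],0],[0,[0,0,-8],0],[0,[0,0,-8],0]]'; python3 -c "
from h import *
go((395,331,20,186.3))"
```

```text
time: 33.7
eef_pos: [418.6, 327.3, 19.4]
eef_rot: [[-0.112, -0.02, -0.994], [0.994, -0.009, -0.112], [-0.007, -1.0, 0.021]]
contact_force: [-27.9, -6.3, 19.6]
grip_width: 0.003
t 33.7 pos [418.6 327.3  19.4] az -173.59 F [-27.9  -6.3  19.6] grip 0.003 tilt [-0.007 -1.     0.021]
(395, 331, 20, 186.3) [ 6.3 -0.2 23. ] 0.002
```

x is seated (stalled at 28 N without moving). Now the same for the y side.

```bash
python3 -m pendant '[[0,[0,0,15],0],[0,[0,-40,20],0],[0,[0,-85,20],0],[0,[-20,-90,-5],0],[0,[-45,-90,-45],0],[0,[-70,-90,-85],0],[0,[-85,-90,-115],0],[0,[-97,-90,-130],0],[0,[-97,-90,-130],0],[0,[-97,-90,-130],0]]'; python3 -c "
from h import *
go((541,237,20,186.3),(538.3,262,20,186.3))"
```

```text
time: 34.7
eef_pos: [569.6, 246.7, 110.2]
eef_rot: [[-0.108, -0.001, -0.994], [0.994, 0.001, -0.108], [0.001, -1.0, 0.001]]
contact_force: [-0.6, 0.8, 0.1]
grip_width: 0.0
t 34.7 pos [569.6 246.7 110.2] az -173.78 F [-0.6  0.8  0.1] grip 0.0 tilt [ 0.001 -1.     0.001]
(541, 237, 20, 186.3) [-6.6 90.3 29.3] -0.001
(538.3, 262, 20, 186.3) [18.6 90.3 29.3] -0.001
```

```bash
python3 -m pendant '[[0,[-8,10,25],0],[0,[-8,50,28],0],[0,[-8,85,28],0],[0,[-8,90,28],0],[0,[-2,90,28],0],[0,[6,90,28],0],[0,[13,90,28],0],[0,[17,90,28],0],[0,[20,90,28],0],[0,[23,90,28],0]]'; python3 -m pendant '[[0,[2,0,0],0],[0,[4,0,0],0],[0,[6,0,0],0],[0,[6,0,0],0],[0,[6,0,0],0],[0,[6,0,0],0],[0,[6,0,0],0],[0,[6,0,0],0],[0,[6,0,0],0],[0,[6,0,0],0]]'; python3 -c "
from h import *
go((538.3,262,20,186.3))"
```

```text
time: 35.7
eef_pos: [541.7, 262.3, 20.6]
eef_rot: [[-0.106, 0.001, -0.994], [0.994, -0.006, -0.106], [-0.006, -1.0, 0.0]]
contact_force: [-0.3, -10.4, 8.0]
grip_width: -0.002
time: 36.7
eef_pos: [541.8, 262.3, 20.4]
eef_rot: [[-0.102, -0.001, -0.995], [0.995, -0.015, -0.102], [-0.015, -1.0, 0.002]]
contact_force: [-2.6, -17.2, 14.6]
grip_width: -0.002
t 36.7 pos [541.8 262.3  20.4] az -174.17 F [ -2.6 -17.2  14.6] grip -0.002 tilt [-0.015 -1.     0.002]
(538.3, 262, 20, 186.3) [0.  0.4 3.5] -0.008
```

y stalled also, with no movement as force rose from 10 to 17 N. I'll back off, rise clear and run a numeric check of the porcelain and bystanders.

```bash
python3 -m pendant '[[0,[-15,0,0],0],[0,[-25,0,0],0],[0,[-25,-40,0],0],[0,[-25,-90,0],0],[0,[-25,-140,0],0],[0,[-40,-190,20],0],[0,[-80,-230,50],0],[0,[-120,-230,70],0],[0,[-165,-230,70],0],[0,[-200,-230,70],0]]'; python3 -m pendant '[[0,[0,0,0],0],[0,[0,0,0],0],[0,[0,0,0],0],[0,[0,0,0],0],[0,[0,0,0],0],[0,[0,0,0],0],[0,[0,0,0],0],[0,[0,0,0],0],[0,[0,0,0],0],[0,[0,0,0],0]]' | tail -3; python3 - <<'E'
from h import *
from bench import get_image,env
g=get_image("top");g0=np.load("pics/top0.npz")
a=g["pixels"].astype(int);sub=a[185:285,165:255]
gr=(sub[...,1]>sub[...,0]+8).astype(np.uint8);cs,_=cv2.findContours(gr,0,2);c=max(cs,key=cv2.contourArea);hull=np.zeros_like(gr);cv2.fillConvexPoly(hull,cv2.convexHull(c),1)
m=((sub[...,0]>sub[...,1]*.95)&(sub[...,0]>70)).astype(np.uint8)&hull
cs,_=cv2.findContours(m,0,2)
for c in sorted(cs,key=cv2.contourArea)[-2:]:
    print([place((0,0,-.11),[ray(g,q,20)-[529,346,0]]).round(0)[0,:2].tolist() for q in cv2.boxPoints(cv2.minAreaRect(c))+[165,185]])
for n,(r0,r1,c0,c1) in dict(bottle=(115,160,195,240),beaker=(115,160,405,445),plate=(230,278,290,350)).items():
    A=cv2.cvtColor(g0["pixels"],7)[r0:r1,c0:c1].astype(np.float32);B=cv2.cvtColor(g["pixels"],7)[r0:r1,c0:c1].astype(np.float32);print(n,"shift px",np.round(cv2.phaseCorrelate(A,B)[0],2), np.abs(A-B).mean().round(1))
go((0,0,0,0))
E
```

```text
time: 37.7
eef_pos: [491.4, 64.0, 250.5]
eef_rot: [[-0.108, 0.002, -0.994], [0.994, -0.003, -0.108], [-0.003, -1.0, -0.001]]
contact_force: [0.7, -0.4, -0.1]
grip_width: -0.001
eef_rot: [[-0.107, -0.0, -0.994], [0.994, -0.0, -0.107], [-0.0, -1.0, 0.0]]
contact_force: [0.7, 1.0, -0.5]
grip_width: 0.003
[[61.0, -10.0], [60.0, -36.0], [-67.0, -34.0], [-66.0, -8.0]]
[[63.0, 39.0], [63.0, 12.0], [-66.0, 5.0], [-66.0, 32.0]]
bottle shift px [0.5  0.48] 7.4
beaker shift px [-0.12  0.49] 7.9
plate shift px [ 0.11 -0.06] 18.9
t 38.75 pos [491.9  64.9 250.1] az -173.85 F [ 0.5  0.3 -1. ] grip 0.001 tilt [-0. -1.  0.]
(0, 0, 0, 0) [-11.8 250.1 496. ] -3.034
```

Porcelain is still in place, the bystanders haven't moved (under 1 px) and the robot is free of contact. Handing in.

```bash
python3 -c "
from bench import env
print(env.close_job())"
```

```text
the job is handed in; nothing more can be done
None
```

The rack is cleared and the job is handed in at about 39 s of the 72 s; no verdict is reported back.

**What I did**
- I gripped the wide tray by its near wall, turned it square and dragged it into the fence corner.
- I picked each piece with the tool vertical, low on the handle. The moves only turn the tool about its own long axis, so the 30° lean was not available. This cleared the bar.
- I set each piece down tail first, pressed it flat in the grip, then released it. Both pestles went in the wide tray and the scoop in the narrow one.
- Pressing the pestles flat pushed the wide tray away from the fence, so I pushed it home again from outside on both sides at the end.

**Last checks**
- **Wide tray:** it stopped moving against both fence sides, at 28 N in x and 17 N in y. I took no close picture of the gap after that last push, so "flush and square" rests on those forces and an earlier picture.
- **Pestles:** measured after the final push, both lie flat at tray x from about -67 to 63 mm and y about 22 and -22 mm, well inside the walls.
- **Scoop:** it lies flat and well inside the narrow tray in the last picture.
- **Bystanders:** the wash bottle, beaker and well plate had moved less than 1 pixel (under 3 mm).
- **Robot:** the arm stood clear, with no contact force.

**Disagreement:** the first top-camera fits of the trays were 3 to 6 mm off the closer wrist-camera views. I used the wrist values for the wide tray and fence; the narrow tray rests on the top camera alone, where there was room to spare.

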